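# Free the battery slide of a field amplifier with the release pin

### The arm

A 6-joint arm with a two-finger parallel gripper is mounted at the origin on the work surface. World frame = base frame: x ahead of the robot, y to its left, z up, the work surface at z = 0. Lengths are in mm, angles in degrees, forces in N, time in s.
With the tool pointing down it reaches from about 300 to 850 mm from the base axis. Payload 4.2 kg.
Tool frame: the origin (TCP) lies midway between the tips of the shut fingers; the grasp point (between the pads) lies 19 mm behind it; y points along the fingers, z is the direction in which the jaws open and shut, and the axes are right-handed (so a half turn about y gives the same grasp; the last joint's range is limited). The gripper opens to 91 mm and grips with 3 to 60 N. Pads are 32 mm wide; open, the fingers measure 118 mm over their backs; the gripper's body (76 mm by 178 mm) begins 60 mm behind the grasp point.
Start: joints at [74.313, 18.312, 89.639, -0, 72.044, -1.146], TCP at [144.375, 556.596, 213.976] pointing down, gripper open.
Joint ranges: [-177.97, 177.97], [-48.28, 115.42], [12.27, 149.76], [-77.06, 257.06], [2.81, 150.46], [-146.56, 146.56]. Speed limits (degrees/s): [147.25, 147.25, 180, 180, 180, 180].

### API

Orientations are given as [roll, pitch, yaw] about the fixed x, y, z axes, in that order (R = Rz(yaw) Ry(pitch) Rx(roll)).
In Python, from workcell import env gives the robot as it stands.
- The arm moves only by the shell command python3 -m handwheel 'ROWS' [FORCE]. ROWS is JSON, a list of rows, each a list of 3 entries, a list of its own where there are three numbers: the opening, from 0 (shut) to 1 (fully open), then the shift along the tool's x, y, z in mm, then the turn, a rotation vector about the tool's x, y, z in degrees. A call has exactly 10 rows; each row shifts and turns the commanded pose from where the row before left it, along the tool's axes as they then stand; what a row does not reach is not made up. A row lasts 1/12 s, in which the tool goes at most 41.7 mm and 7.16 degrees, less where a joint would pass 70% of its speed; a pose out of reach is approached as far as the arm can. A call is refused whole if a number of a shift passes 41.7 or a number of a turn 7.16, either way. A call with a gripper value outside its range is refused whole. The fingers move at their own pace and stop on an object; FORCE is the grip in N (left out, the last holds). Time passes only in rows, so rows that do not move let the fingers close, or fill a call up. It gives the time, the measured TCP pose, the force and the opening at its end, in the units of the state.
- env.state(): the state, without advancing time (a new reading comes with each control period).
- env.grab_frame(name): name is "side" or "top"; returns the picture (420x560x3 uint8, red, green, blue); there is no depth.
- env.camera_info(name): a dict with "fx", "fy", "cx", "cy" (pixels), "camera_from_world" (4x4, takes a point from world to camera coordinates). Camera axes: x right, y down, z forward; pixel columns grow to the right and rows downward; lengths in mm; the calibration is good to about 2 mm. A picture is of the moment at which its call begins. camera_info takes no time and is no camera call.
- env.job_done(): hands the job in, once; it reports no verdict.
Trained networks look in the newest picture that a camera, given by its name, has taken for a name from the list of things; names that differ only in an ending like _2 or _b are one class to them, and where a whole thing is asked for, a point or a joint stands for the part that bears it (a point fixed in the world has none). Each returns a list of dicts, best first, with "p" (0 to 1); they miss things now and then, are a little off and sometimes report something else, mostly with a low value. They report only what shows in the picture. A call takes as long as a camera call. They do not tell look-alikes from the thing itself.
- env.masks_of(camera, label): "region" (420x560 bool, what is visible of it) and "location" ([column, row] in pixels, amid what is visible of it).
The state is a dict: "time_s": time; "qpos": joint angles; "qvel": joint speeds; "effort": joint torques, N m; "ee_pos": TCP position; "ee_rot": TCP orientation; "force": force on the tool from outside, world axes, zero at the start; "torque": the same for the moment, N m; "gripper_width": finger opening in mm.
Only numpy, scipy, OpenCV 4.12 (cv2) and the standard library are available. Lean on these libraries where they do the work, as an engineer would, in place of code of your own. Each camera call takes 0.05 s, during which the arm holds its last target.

### The job

Take the pin tool out of the tool stand and use it to push down the recessed release in the top of the amplifier's battery. Keeping the release held down with the pin, push the battery out of the front of the case to its stop. Then put the pin tool back upright in the stand hole it came from and let go of it.

Things in the scene. Friction and masses are not known exactly. Their poses are not given: they have to be found in the camera images.
- pin_mid (a point): Pin tool, upright in the stand, 90 g; point at its handle's centre, z up. Handle: black flat-sided paddle, 18 mm along x, 28 along y, 54 tall; grip across x. Under it a steel collar (36 mm wide, 6 thick) rests on the stand; then a bare steel pin, 7 mm thick, 50 long. The point is 33 mm above the collar's underside, 83 above the tip. Its hole is centred under this point to 3 mm.
- stand: Fixed aluminium tool stand, 60 (x) x 160 (y) x 62 mm high, z up; origin: centre of its underside. Two 22 mm square holes through its top, 35 mm either side of the centre along y; the pin tool is in either. The other holds a bystander: a socket driver with a ROUND black handle and a 19 mm thick shaft, its top 122 mm above the table. Pin tool axes are parallel to the stand's.
- recess (a point): Mouth centre of the square hole, 18 mm wide along x and y, in the top of a black battery (110 x 60 mm), 55 mm behind its front; 54.5 mm above the table. Battery lies in the open-topped front of a fixed grey case, 170 x 120 x 55 mm, ribbed at the rear. It leaves along this point's -x, roughly towards the robot; a pin in the hole pushes it by the wall. Moves with the battery.
- release (a joint): Steel button, 17 mm wide, at the bottom of the recess, its face 12 mm below the mouth at rest. Metres: 0 up, 0.010 fully down. Spring: 1 N to start, 3.5 N fully down. It locks the battery while up and frees it when down 5 mm or more (7.5 is a good depth); hold it so for at least the first 30 mm of the battery's way. Let go, it springs up.
- battery (a joint): How far the battery has slid out of the case, metres: 0 home and locked (1 mm of play), 0.050 at its stop. Unlocked, it slides with about 2 N of friction and stays where it is left.
Not all that is in view belongs to the job. Leave any orange look-alike of the part that bears pin_mid alone.

How it is judged (in metres and radians):
On the way, in this order (a step that is already met when the one before it is completed fails the run):
1. the release is held down by the pin tool with the battery still home (value of joint release above 0.004 m and contact force between pin and release above 0.5 N and value of joint battery below 0.008 m), for 0.05 s.
2. the battery is on its way out with the release still held down by the pin tool (value of joint battery above 0.012 m and value of joint release above 0.004 m and contact force between pin and release above 0.3 N).
At the end, for the whole second after the job is handed in: The battery stands out of the case by at least 38 mm (its stop is at 50 mm), and the pin tool stands upright (within 8 degrees), at rest, in the hole it came from, its handle centre within 18 mm of where it started (value of joint battery above 0.038 m and distance of pin_mid from where it was at the start of the episode below 0.018 m and angle between pin_mid's own z axis and vertical below 0.15 rad and linear speed of pin below 0.02 m/s); the robot touches nothing.
It also fails if it takes over 58 s, if anything falls off the work surface, if the arm or the gripper's body presses on something with over 40 N, if the wrist force passes 120 N, or if a joint passes its speed limit or range.

## Working session

There is one attempt and no reset: what is moved stays moved. The work goes in short steps, Python scripts to look and compute and a shell command to move; the robot and the scene stay as the last step left them, time stands still between calls to the robot, and variables do not carry over. Pictures are saved under pics/ and viewed, and the job is handed in when it is done.

```bash
ls; mkdir -p pics; python3 - <<'E'
from workcell import env
import cv2,numpy as np
print(env.state())
for n in("side","top"):
    f=env.grab_frame(n); cv2.imwrite(f"pics/{n}0.png",f[:,:,::-1])
    c=env.camera_info(n); print(n,c)
    for l in("pin_mid","stand","recess","release","battery"):
        for d in env.masks_of(n,l)[:3]:
            r=d["region"]; ys,xs=np.nonzero(r)
            print(l,round(d["p"],2),np.round(d["location"],1),r.sum(),(xs.min(),xs.max(),ys.min(),ys.max()) if len(xs) else None)
E
```

```text
pics
{'time_s': 0.0, 'qpos': array([ 7.43139203e+01,  1.83498994e+01,  8.97063711e+01, -9.03035034e-04,
        7.20445975e+01, -1.14811459e+00]), 'qvel': array([-0.09829461,  0.00830017, -0.03845548, -0.0228949 , -0.09353217,
        0.00839345]), 'effort': array([-7.67566780e-04, -4.12472105e+01, -2.31967038e+01,  7.27739744e-02,
        4.56952164e-02, -1.39362182e-04]), 'ee_pos': array([144.22414617, 556.08891456, 213.13798913]), 'ee_rot': array([-9.01008649e+01,  1.16270400e-03, -1.45376870e+01]), 'force': array([ 0.07294007, -0.06306696, -0.1882989 ]), 'torque': array([0.0053499 , 0.07202991, 0.02858872]), 'gripper_width': 91.35944123832746}
side {'fx': 391.64639327701985, 'fy': 391.64639327701985, 'cx': 276.12741204117924, 'cy': 203.6370358883587, 'camera_from_world': array([[ 9.58017924e-01, -2.86682046e-01,  3.88107430e-03,
        -4.71408755e+02],
       [-1.82906309e-01, -6.21538263e-01, -7.61731888e-01,
         1.93078927e+02],
       [ 2.20787092e-01,  7.29042929e-01, -6.47880751e-01,
         7.02268593e+02],
       [ 0.00000000e+00,  0.00000000e+00,  0.00000000e+00,

[... 1171 characters left out ...]
(np.int64(158), np.int64(184), np.int64(151), np.int64(178))
pin_mid 0.9 [173.9 212.3] 485 (np.int64(159), np.int64(186), np.int64(202), np.int64(227))
pin_mid 0.83 [113.  251.6] 568 (np.int64(99), np.int64(130), np.int64(237), np.int64(261))
stand 0.57 [197.3 226.1] 2584 (np.int64(147), np.int64(245), np.int64(195), np.int64(258))
stand 0.23 [428.6 184.1] 2065 (np.int64(406), np.int64(444), np.int64(152), np.int64(214))
recess 0.91 [426.7 184.1] 2012 (np.int64(406), np.int64(443), np.int64(153), np.int64(214))
release 0.47 [424.4 181.2] 42 (np.int64(422), np.int64(428), np.int64(178), np.int64(184))
battery 0.66 [430.2 185.6] 2021 (np.int64(407), np.int64(443), np.int64(153), np.int64(214))
```

View pics/side0.png

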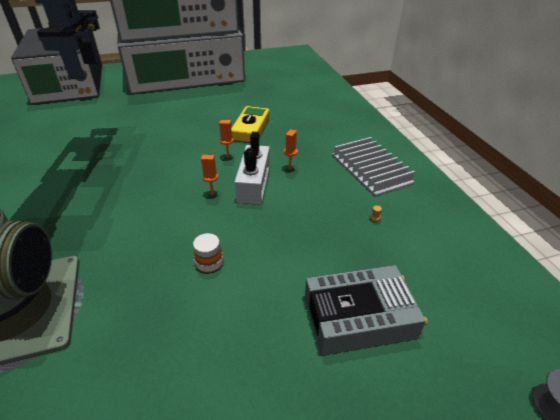

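View pics/top0.png

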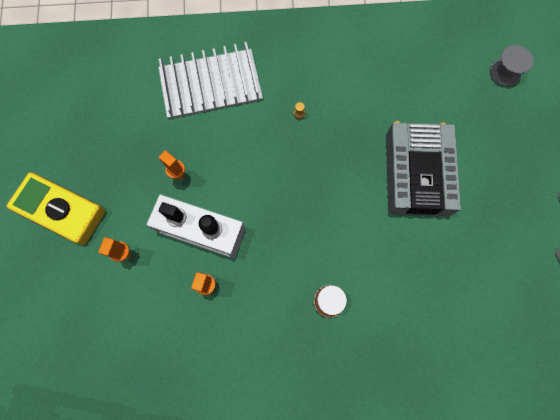

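```bash
python3 - <<'E'
import cv2
a=cv2.imread("pics/top0.png");b=cv2.imread("pics/side0.png")
cv2.imwrite("pics/topstand.png",cv2.resize(a[130:280,70:270],None,fx=4,fy=4,interpolation=cv2.INTER_CUBIC))
cv2.imwrite("pics/topcase.png",cv2.resize(a[90:230,370:480],None,fx=4,fy=4,interpolation=cv2.INTER_CUBIC))
cv2.imwrite("pics/sidestand.png",cv2.resize(b[110:230,190:340],None,fx=5,fy=5,interpolation=cv2.INTER_CUBIC))
E
```

```text
(no output)
```

View crops.

View pics/topstand.png

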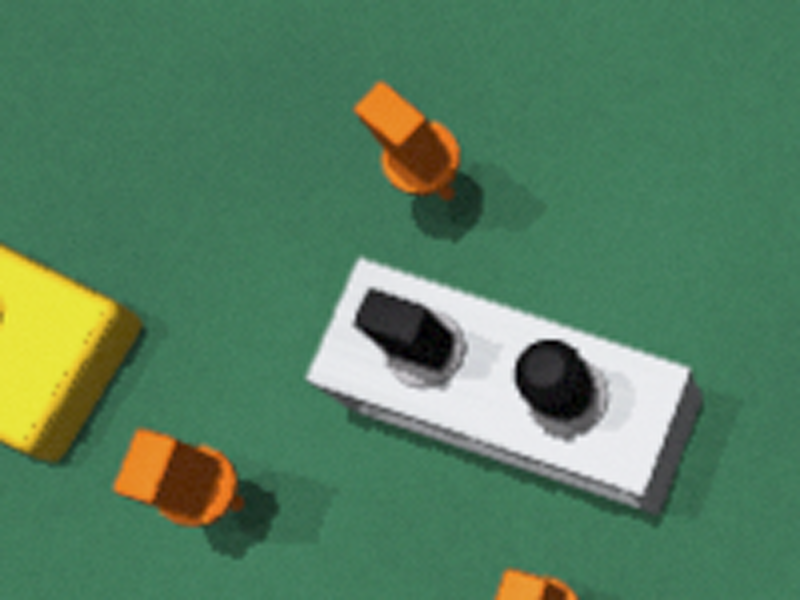

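View pics/topcase.png

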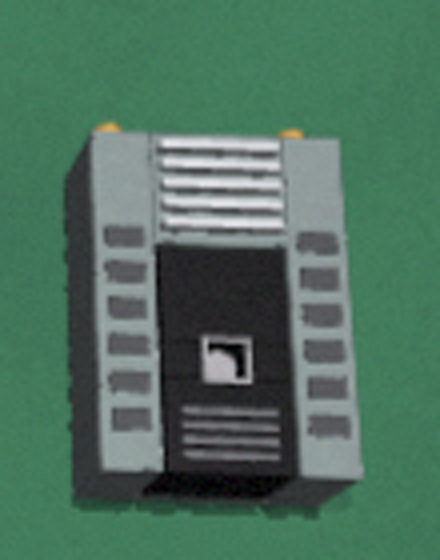

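View pics/sidestand.png

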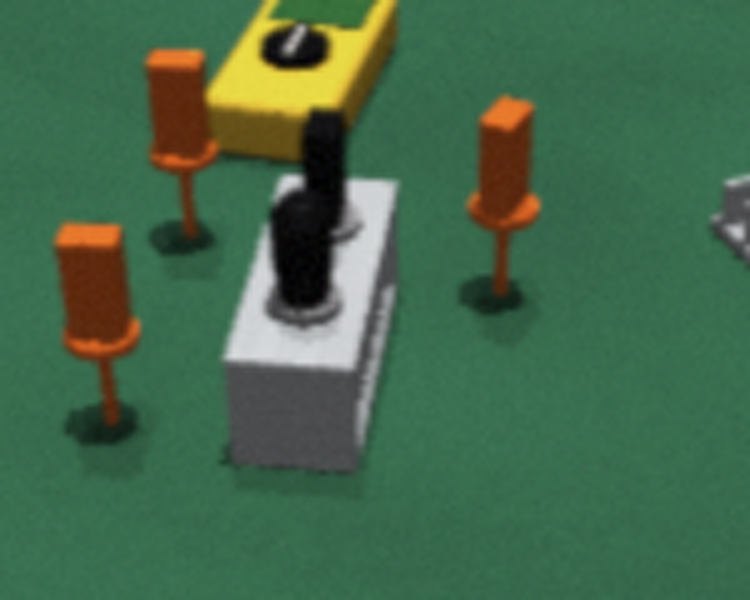

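```bash
cat > h.py <<'E'
import numpy as np
from workcell import env
def bp(cam,uv,z):
    c=env.camera_info(cam);T=np.array(c["camera_from_world"]);R=T[:3,:3];t=T[:3,3]
    uv=np.atleast_2d(uv).astype(float)
    d=np.c_[(uv[:,0]-c["cx"])/c["fx"],(uv[:,1]-c["cy"])/c["fy"],np.ones(len(uv))]@R
    o=-R.T@t
    return o+d*((z-o[2])/d[:,2])[:,None]
def pj(cam,P):
    c=env.camera_info(cam);T=np.array(c["camera_from_world"]);p=np.atleast_2d(P)@T[:3,:3].T+T[:3,3]
    return np.c_[p[:,0]/p[:,2]*c["fx"]+c["cx"],p[:,1]/p[:,2]*c["fy"]+c["cy"]]
def rigid(L,W):
    lc,wc=L.mean(0),W.mean(0);A=(L-lc).T@(W-wc)
    a=np.arctan2(A[0,1]-A[1,0],A[0,0]+A[1,1]);R=np.array([[np.cos(a),-np.sin(a)],[np.sin(a),np.cos(a)]])
    return wc-R@lc,np.degrees(a),np.linalg.norm((L-lc)@R.T+wc-W,axis=1)
E
cat > m.py <<'E'
from h import *
def cr(u,x0,y0,s): return (np.array(u,float)+.5)/s-.5+np.array([x0,y0])
st=cr([(362,258),(690,370),(642,495),(307,380)],70,130,4)
L=np.array([(30,80),(30,-80),(-30,-80),(-30,80)])
W=bp("top",st,62); t,a,r=rigid(L,W[:,:2]); print("stand",t,a,r)
R=np.array([[np.cos(np.radians(a)),-np.sin(np.radians(a))],[np.sin(np.radians(a)),np.cos(np.radians(a))]])
print("hole",t+R@[0,35])
ht=cr([(370,290),(425,310),(410,345),(356,325)],70,130,4)
W=bp("top",ht,122); print("handle",rigid(np.array([(9,14),(9,-14),(-9,-14),(-9,14)]),W[:,:2]))
ca=cr([(92,133),(338,140),(362,478),(100,472)],370,90,4)
W=bp("top",ca,55); print("case",rigid(np.array([(85,60),(85,-60),(-85,-60),(-85,60)]),W[:,:2]))
W=bp("top",cr([(203,336),(250,337),(253,384),(204,385)],370,90,4),54.5); print("rec",rigid(np.array([(9,9),(9,-9),(-9,-9),(-9,9)]),W[:,:2]),W)
# side
ss=cr([(283,178),(398,182),(357,365),(226,358)],190,110,5)
W=bp("side",ss,62);print("stand side",rigid(np.array([(-30,80),(30,80),(30,-80),(-30,-80)]),W[:,:2]))
d=[x for x in env.masks_of("top","release")]
E
python3 m.py; python3 - <<'E'
import cv2
b=cv2.imread("pics/side0.png")
cv2.imwrite("pics/sidecase.png",cv2.resize(b[255:355,290:440],None,fx=5,fy=5,interpolation=cv2.INTER_CUBIC))
E
```

```text
stand [505.45120808 245.27209637] -23.18364041615692 [0.78336665 0.43359867 0.67083944 0.24124056]
hole [519.22998898 277.44576879]
handle (array([518.40815254, 277.68895844]), np.float64(-23.81892184583513), array([1.71921758, 2.16120779, 1.91126812, 2.40462936]))
case (array([ 588.3551067 , -186.10017782]), np.float64(-6.180312131727267), array([1.7392643 , 0.65325738, 1.71070439, 0.03985708]))
rec (array([ 559.40816398, -183.90246492]), np.float64(-5.4634234471116905), array([3.19204184, 3.53222128, 3.04602118, 4.17660873])) [[ 572.08826971 -174.39096257   54.5       ]
 [ 570.042334   -196.18136203   54.5       ]
 [ 547.18378094 -193.86961886   54.5       ]
 [ 548.31827126 -171.16791621   54.5       ]]
stand side (array([506.91011063, 246.12945081]), np.float64(-22.588656172711243), array([3.40653279, 0.70601921, 2.66222683, 1.48184881]))
```

View pics/sidecase.png

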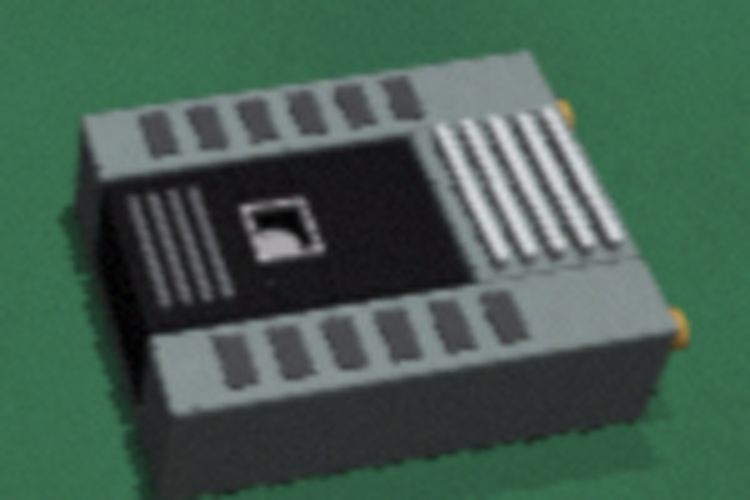

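```bash
python3 - <<'E'
from h import *
from m import cr
for n in("top","side"):
    env.grab_frame(n)
    for d in env.masks_of(n,"pin_mid"): print(n,d["p"],d["location"],bp(n,d["location"],83)[0],bp(n,d["location"],95)[0])
print("rec side",bp("side",cr([(240,205),(308,197),(326,250),(258,263)],290,255,5),54.5).mean(0))
print("case side",rigid(np.array([(-85,60),(85,60),(-85,-60)]),bp("side",cr([(82,115),(530,52),(178,415)],290,255,5),55)[:,:2]))
print("handle top side",bp("side",cr([(324,115)],190,110,5),122))
E
```

```text
stand [505.45120808 245.27209637] -23.18364041615692 [0.78336665 0.43359867 0.67083944 0.24124056]
hole [519.22998898 277.44576879]
handle (array([518.40815254, 277.68895844]), np.float64(-23.81892184583513), array([1.71921758, 2.16120779, 1.91126812, 2.40462936]))
case (array([ 588.3551067 , -186.10017782]), np.float64(-6.180312131727267), array([1.7392643 , 0.65325738, 1.71070439, 0.03985708]))
rec (array([ 559.40816398, -183.90246492]), np.float64(-5.4634234471116905), array([3.19204184, 3.53222128, 3.04602118, 4.17660873])) [[ 572.08826971 -174.39096257   54.5       ]
 [ 570.042334   -196.18136203   54.5       ]
 [ 547.18378094 -193.86961886   54.5       ]
 [ 548.31827126 -171.16791621   54.5       ]]
stand side (array([506.91011063, 246.12945081]), np.float64(-22.588656172711243), array([3.40653279, 0.70601921, 2.66222683, 1.48184881]))
top 0.88 [204.2, 284.5] [394.37280233 226.71370228  83.        ] [393.25340546 224.56871996  95.        ]
top 0.82 [172.6, 169.5] [602.0278844  278.20735257  83.        ] [597.41507826 275.19608566  95.        ]
top 0.73 [113.1, 251.6] [460.87464864 379.77562925  83.        ] [458.6364823  375.05566561  95.        ]
top 0.64 [175.2, 214.0] [519.38017238 274.12054165  83.        ] [516.15775978 271.17802772  95.        ]
side 0.73 [208.5, 171.6] [394.36590224 209.81082298  83.        ] [392.92642007 192.83373599  95.        ]
side 0.63 [224.0, 130.8] [462.73083547 380.33243206  83.        ] [459.71639736 359.4269565   95.        ]
side 0.56 [291.8, 144.0] [613.00483744 268.52717994  83.        ] [606.52846466 250.19741591  95.        ]
side 0.46 [256.9, 141.1] [532.70226508 306.36013205  83.        ] [528.0758614  287.15879205  95.        ]
rec side [ 560.18249385 -182.15773104   54.5       ]
case side (array([ 589.60902772, -186.89515147]), np.float64(-6.177811738845307), array([0.16861902, 1.80725848, 1.6492206 ]))
handle top side [[521.65292045 283.39366174 122.        ]]
```

```bash
python3 -m handwheel '[[0.55,[33,0,-13],[0,0,0]],[0.55,[33,0,-13],[0,0,0]],[0.55,[33,0,-13],[0,0,0]],[0.55,[33,0,-13],[0,0,0]],[0.55,[33,0,-13],[0,0,0]],[0.55,[33,0,-13],[0,0,0]],[0.55,[33,0,-13],[0,0,0]],[0.55,[33,0,-13],[0,0,0]],[0.55,[33,0,-13],[0,7,0]],[0.55,[33,0,-13],[0,7,0]]]' 40
python3 -m handwheel '[[0.55,[0,0,0],[0,7,0]],[0.55,[0,0,0],[0,7,0]],[0.55,[0,0,0],[0,7,0]],[0.55,[0,0,0],[0,7,0]],[0.55,[0,0,0],[0,7,0]],[0.55,[0,0,0],[0,7,0]],[0.55,[0,0,0],[0,7,0]],[0.55,[0,0,0],[0,7,0]],[0.55,[0,0,0],[0,7,0]],[0.55,[0,0,0],[0,7,0]]]'
```

```text
time_s: 1.73
ee_pos: [430.1, 343.7, 214.1]
ee_rot: [-89.9, -0.0, -28.9]
force: [0.6, 0.3, -0.9]
gripper_width: 50.0
time_s: 2.57
ee_pos: [428.4, 344.6, 214.0]
ee_rot: [-90.0, 0.0, -98.9]
force: [1.1, 0.0, 0.5]
gripper_width: 50.4
```

```bash
python3 -m handwheel '[[0.55,[0,0,0],[0,7.15,0]],[0.55,[0,0,0],[0,7.15,0]],[0.55,[6.3,0,27.5],[0,0,0]],[0.55,[6.3,0,27.5],[0,0,0]],[0.55,[6.3,0,27.5],[0,0,0]],[0.55,[6.3,0,27.5],[0,0,0]],[0.55,[0,25,0],[0,0,0]],[0.55,[0,25,0],[0,0,0]],[0.55,[0,20,0],[0,0,0]],[0.55,[0,0,0],[0,0,0]]]'
python3 - <<'E'
from h import *
import cv2
p=env.state()["ee_pos"];print(p,env.state()["ee_rot"])
for n in("top","side"):
    f=env.grab_frame(n)[:,:,::-1].copy()
    u=pj(n,[[519.5,278,122],p,[519.5,278,62]]);print(n,u)
    x,y=u[0].astype(int)
    cv2.imwrite(f"pics/{n}1.png",cv2.resize(f[max(0,y-60):y+60,max(0,x-75):x+75],None,fx=4,fy=4,interpolation=cv2.INTER_CUBIC))
    print(max(0,x-75),max(0,y-60))
E
```

```text
time_s: 3.4
ee_pos: [517.6, 277.0, 139.6]
ee_rot: [-90.3, -0.4, -112.9]
force: [-1.6, 0.0, 0.0]
gripper_width: 50.3
[517.55968014 277.0279737  139.64724964] [ -90.33064341   -0.3891422  -112.86894971]
top [[166.99213447 208.35974052]
 [164.67792993 206.67697208]
 [175.93275036 216.93527534]]
91 148
side [[254.08322341 133.82694767]
 [253.14666004 127.61310918]
 [254.8649907  154.87244197]]
179 73
```

View pics/side1.png

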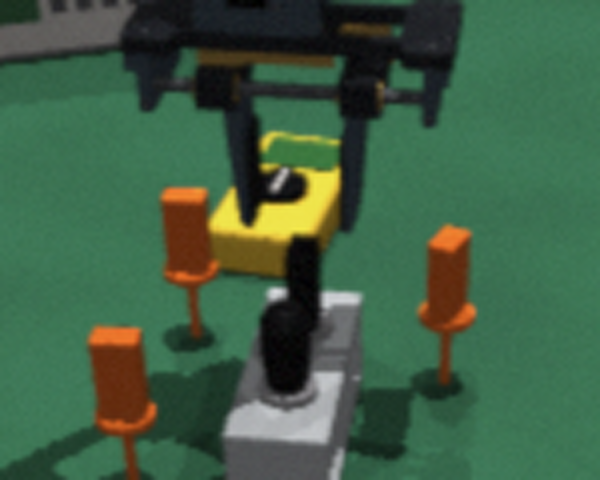

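View pics/top1.png

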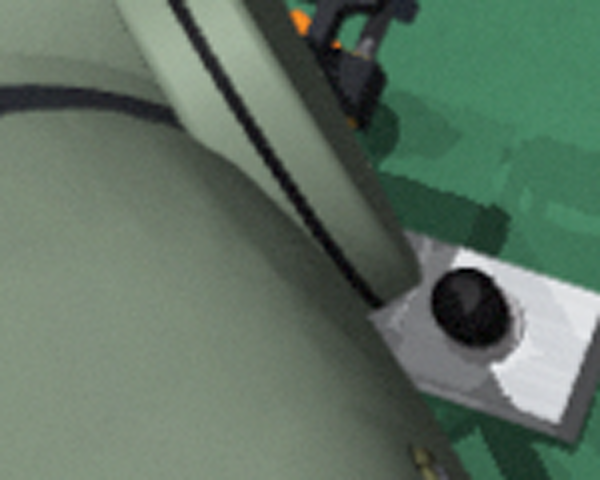

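```bash
python3 -m handwheel '[[0.55,[-1.7,10,1.4],[0,0,0]],[0.55,[0,12,0],[0,0,0]],[0.55,[0,12,0],[0,0,0]],[0.55,[0,12,0],[0,0,0]],[0.55,[0,10,0],[0,0,0]],[0.55,[0,7,0],[0,0,0]],[0.55,[0,0,0],[0,0,0]],[0.55,[0,0,0],[0,0,0]],[0.55,[0,0,0],[0,0,0]],[0.55,[0,0,0],[0,0,0]]]'
python3 - <<'E'
from h import *
import cv2
p=env.state()["ee_pos"];print(p,env.state()["ee_rot"])
for n in["side"]:
    f=env.grab_frame(n)[:,:,::-1].copy()
    cv2.imwrite(f"pics/{n}2.png",cv2.resize(f[73:193,179:329],None,fx=4,fy=4,interpolation=cv2.INTER_CUBIC))
E
```

```text
time_s: 4.33
ee_pos: [522.5, 280.0, 81.8]
ee_rot: [-89.9, 0.1, -112.8]
force: [-0.1, 0.2, 0.9]
gripper_width: 49.9
[522.52443899 279.96929942  81.7698886 ] [-8.99369831e+01  7.89376109e-02 -1.12841142e+02]
```

View pics/side2.png

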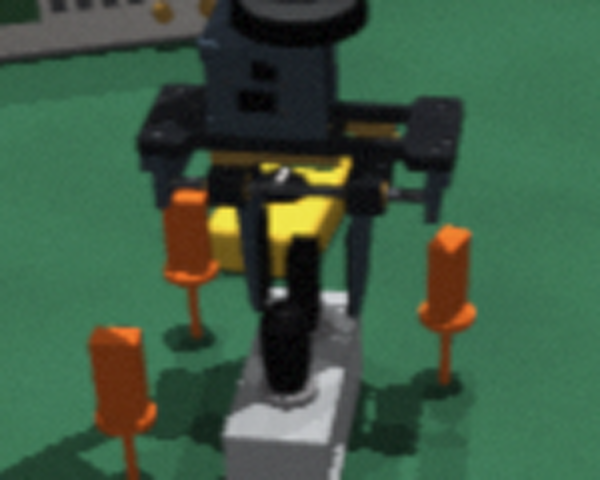

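```bash
python3 -m handwheel '[[0.55,[2,4,-2],[0,0,0]],[0.55,[0,0,0],[0,0,0]],[0.55,[0,0,0],[0,0,0]],[0.1,[0,0,0],[0,0,0]],[0.1,[0,0,0],[0,0,0]],[0.1,[0,0,0],[0,0,0]],[0.1,[0,0,0],[0,0,0]],[0.1,[0,0,0],[0,0,0]],[0.1,[0,0,0],[0,0,0]],[0.1,[0,0,0],[0,0,0]]]' 40
python3 -c "
from workcell import env
s=env.state();print(s)"
```

```text
time_s: 5.22
ee_pos: [519.3, 278.7, 77.0]
ee_rot: [-90.0, 0.0, -112.8]
force: [-0.3, -0.7, 0.5]
gripper_width: 18.1
{'time_s': 5.2167, 'qpos': array([2.70956596e+01, 2.61869428e+01, 9.86144989e+01, 9.74315484e-03,
       5.51946437e+01, 4.99317779e+01]), 'qvel': array([-0.03021847, -0.03131779,  0.0657097 ,  0.03948657,  0.00165066,
        0.01814824]), 'effort': array([-1.09650674e-01, -4.48179924e+01, -1.96581352e+01,  1.87325373e-02,
       -7.59790256e-02, -1.81137631e-03]), 'ee_pos': array([519.28845448, 278.65409475,  77.00626523]), 'ee_rot': array([-9.00036030e+01,  8.14532072e-03, -1.12841680e+02]), 'force': array([-0.26907013, -0.71880722,  0.49920268]), 'torque': array([-0.06793301,  0.07575191,  0.01912968]), 'gripper_width': 18.078783860308615}
```

```bash
python3 -m handwheel '[[0.1,[0,-5,0],[0,0,0]],[0.1,[0,-10,0],[0,0,0]],[0.1,[0,-15,0],[0,0,0]],[0.1,[0,-20,0],[0,0,0]],[0.1,[0,-20,0],[0,0,0]],[0.1,[0,-20,0],[0,0,0]],[0.1,[0,-20,0],[0,0,0]],[0.1,[0,-13,0],[0,0,0]],[0.1,[0,0,0],[0,0,0]],[0.1,[0,0,0],[0,0,0]]]' 60
python3 - <<'E'
from h import *
import cv2
p=env.state()["ee_pos"];print(p,env.state()["ee_rot"])
for n in["side","top"]:
    f=env.grab_frame(n)[:,:,::-1].copy()
    cv2.imwrite(f"pics/{n}3.png",cv2.resize(f[60:210,160:340],None,fx=4,fy=4,interpolation=cv2.INTER_CUBIC))
    u=pj(n,[p+[0,0,19],p-[0,0,65]]);print(u,(u-[160,60])*4)
E
```

```text
time_s: 6.05
ee_pos: [519.6, 278.7, 201.0]
ee_rot: [-89.9, 0.1, -112.8]
force: [-1.5, -0.0, -2.7]
gripper_width: 17.8
[519.58949573 278.69515609 200.96557207] [-8.99233543e+01  9.46002545e-02 -1.12841219e+02]
[[252.6212616   95.32015157]
 [253.85674829 128.53033878]] [[370.4850464  141.28060629]
 [375.42699317 274.12135512]]
[[148.19925055 190.77649088]
 [164.26232269 206.13104   ]] [[-47.20299781 523.10596352]
 [ 17.04929076 584.52415999]]
```

View pics/side3.png

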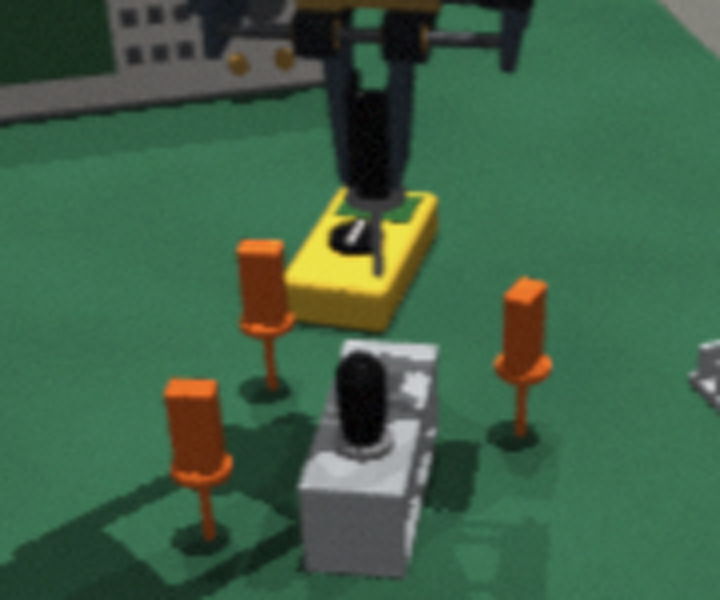

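```bash
python3 -m handwheel '[[0.1,[15,0,8],[0,0,0]],[0.1,[33,0,17.4],[0,0,0]],[0.1,[33,0,17.4],[0,0,0]],[0.1,[33,0,17.4],[0,0,0]],[0.1,[33,0,17.4],[0,0,0]],[0.1,[33,0,17.4],[0,0,0]],[0.1,[33,0,17.4],[0,0,0]],[0.1,[33,0,17.4],[0,0,0]],[0.1,[33,0,17.4],[0,0,0]],[0.1,[33,0,17.4],[0,0,0]]]'
python3 -m handwheel '[[0.1,[33,0,17.4],[0,0,0]],[0.1,[33,0,17.4],[0,0,0]],[0.1,[20,0,11],[0,0,0]],[0.1,[12,10,6],[0,0,0]],[0.1,[0,18,0],[0,0,0]],[0.1,[0,18,0],[0,0,0]],[0.1,[0,15,0],[0,0,0]],[0.1,[0,0,0],[0,0,0]],[0.1,[0,0,0],[0,0,0]],[0.1,[0,0,0],[0,0,0]]]'
cat > look.py <<'E'
from h import *
import cv2,sys
s=env.state();p=s["ee_pos"];print(p,s["ee_rot"],s["force"])
for n in["side","top"]:
    f=env.grab_frame(n)[:,:,::-1].copy()
    o=np.array([270,200] if n=="side" else [360,80])
    u=pj(n,[p-[0,0,65],[559.5,-183.2,54.5]])
    cv2.imwrite(f"pics/{n}{sys.argv[1]}.png",cv2.resize(f[o[1]:o[1]+150,o[0]:o[0]+180],None,fx=4,fy=4,interpolation=cv2.INTER_CUBIC))
    print(n,"tip,recess in crop",((u-o)*4).round(1).tolist())
E
python3 look.py 4
```

```text
time_s: 6.98
ee_pos: [549.0, -74.5, 198.6]
ee_rot: [-90.2, -0.0, -112.8]
force: [0.9, -0.1, -1.2]
gripper_width: 17.7
time_s: 7.82
ee_pos: [559.9, -182.8, 139.0]
ee_rot: [-90.0, 0.0, -112.8]
force: [1.0, 0.3, -0.7]
gripper_width: 17.8
[ 559.89052465 -182.78080657  139.04407568] [-8.99949265e+01  1.72789807e-02 -1.12805392e+02] [ 0.96582096  0.33921968 -0.72912244]
side tip,recess in crop [[310.4, 373.9], [304.3, 403.5]]
top tip,recess in crop [[277.6, 384.2], [264.5, 398.8]]
```

View pics/side4.png

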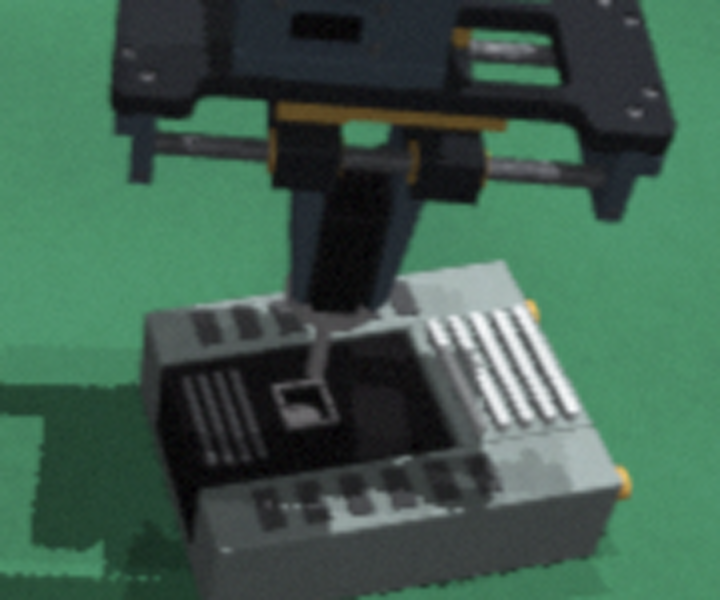

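View pics/top4.png

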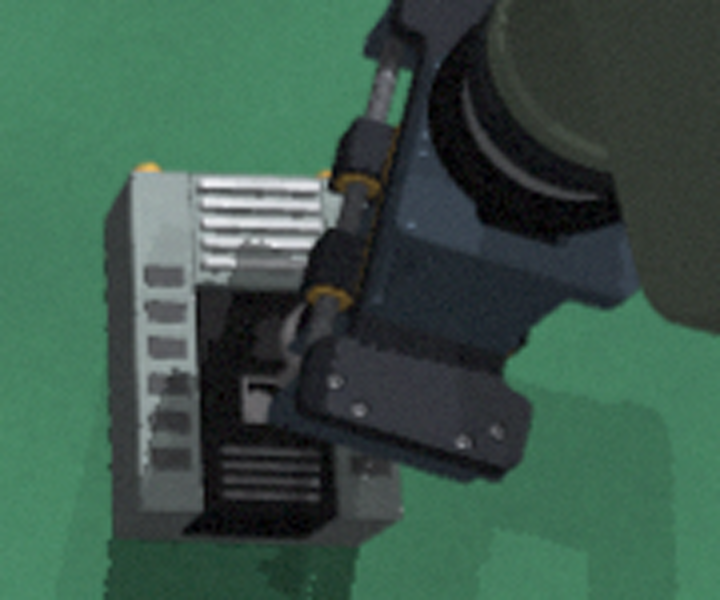

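```bash
python3 -m handwheel '[[0.1,[0.6,0,-1.4],[0,0,0]],[0.1,[0,3,0],[0,0,0]],[0.1,[0,3,0],[0,0,0]],[0.1,[0,3,0],[0,0,0]],[0.1,[0,3,0],[0,0,0]],[0.1,[0,3,0],[0,0,0]],[0.1,[0,3,0],[0,0,0]],[0.1,[0,3,0],[0,0,0]],[0.1,[0,2,0],[0,0,0]],[0.1,[0,0,0],[0,0,0]]]'
python3 look.py 5
```

```text
time_s: 8.75
ee_pos: [557.8, -183.2, 115.3]
ee_rot: [-90.1, 0.0, -112.8]
force: [-0.3, -0.5, -1.9]
gripper_width: 17.8
[ 557.76126159 -183.15526239  115.27050504] [-9.00668669e+01  9.45719504e-04 -1.12842369e+02] [-0.34697992 -0.45609966 -1.94237345]
side tip,recess in crop [[299.3, 410.4], [304.3, 403.5]]
top tip,recess in crop [[262.0, 405.3], [264.5, 398.8]]
```

View pics/side5.png

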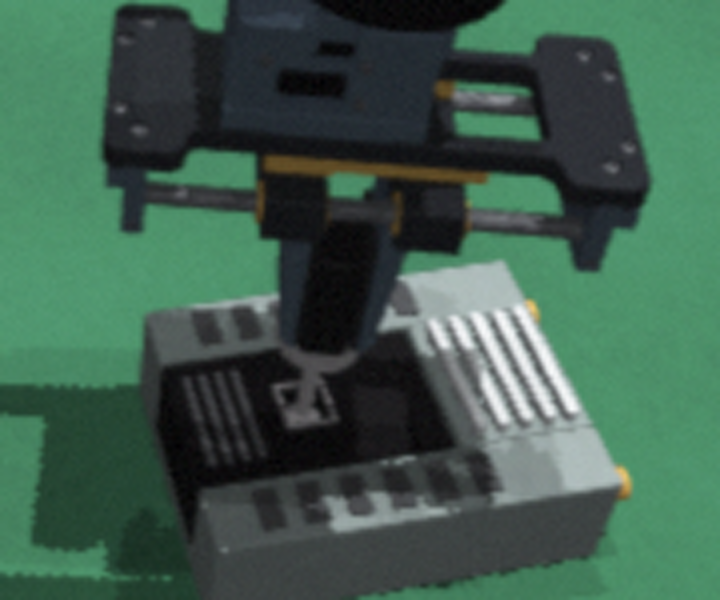

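```bash
python3 -m handwheel '[[0.1,[0,3,0],[0,0,0]],[0.1,[0,3,0],[0,0,0]],[0.1,[0,3,0],[0,0,0]],[0.1,[0,2,0],[0,0,0]],[0.1,[0,2,0],[0,0,0]],[0.1,[0,2,0],[0,0,0]],[0.1,[0,0,0],[0,0,0]],[0.1,[0,0,0],[0,0,0]],[0.1,[0,0,0],[0,0,0]],[0.1,[0,0,0],[0,0,0]]]'
python3 look.py 6; python3 -c "
from workcell import env
import time
print(env.state()['force'])"
```

```text
time_s: 9.68
ee_pos: [558.2, -183.3, 101.1]
ee_rot: [-90.0, 0.0, -112.8]
force: [0.6, -0.3, 1.3]
gripper_width: 17.8
[ 558.15620557 -183.3000815   101.12458148] [-8.99836996e+01  5.63469146e-03 -1.12842154e+02] [ 0.56786298 -0.3087687   1.31951976]
side tip,recess in crop [[296.4, 430.3], [304.3, 403.5]]
top tip,recess in crop [[252.4, 413.9], [264.5, 398.8]]
[0.29370977 0.47414877 0.69507145]
```

View pics/side6.png

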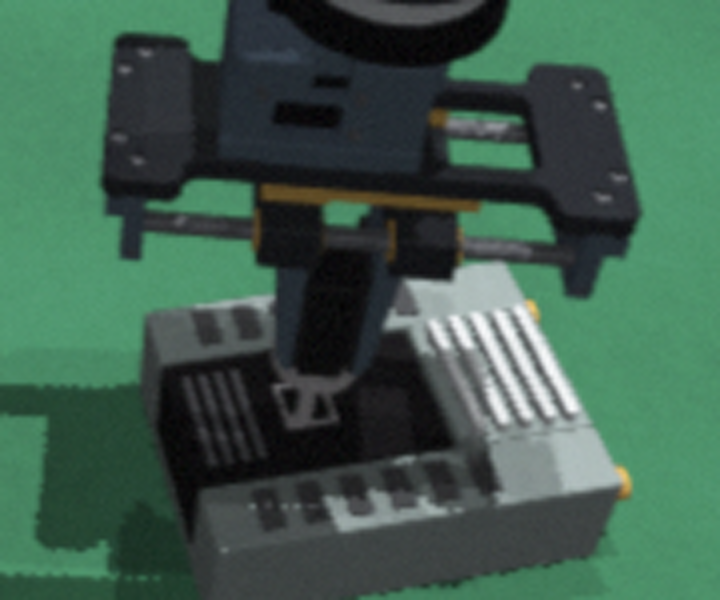

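```bash
python3 -m handwheel '[[0.1,[0,1,0],[0,0,0]],[0.1,[0,0,0],[0,0,0]],[0.1,[0.9,0,-2.9],[0,0,0]],[0.1,[0.9,0,-2.9],[0,0,0]],[0.1,[0.9,0,-2.9],[0,0,0]],[0.1,[0.9,0,-2.9],[0,0,0]],[0.1,[0.9,0,-2.9],[0,0,0]],[0.1,[0.9,0,-2.9],[0,0,0]],[0.1,[0.9,0,-2.9],[0,0,0]],[0.1,[0,0,0],[0,0,0]]]'
python3 look.py 7
```

```text
time_s: 10.62
ee_pos: [535.9, -181.0, 99.9]
ee_rot: [-90.1, -0.0, -112.8]
force: [0.5, 0.8, 2.1]
gripper_width: 17.7
[ 535.88401816 -180.97714988   99.85298161] [-9.00792992e+01 -5.31668749e-03 -1.12846156e+02] [0.47298484 0.7982698  2.07483148]
side tip,recess in crop [[245.6, 440.3], [304.3, 403.5]]
top tip,recess in crop [[254.0, 460.0], [264.5, 398.8]]
```

View pics/side7.png

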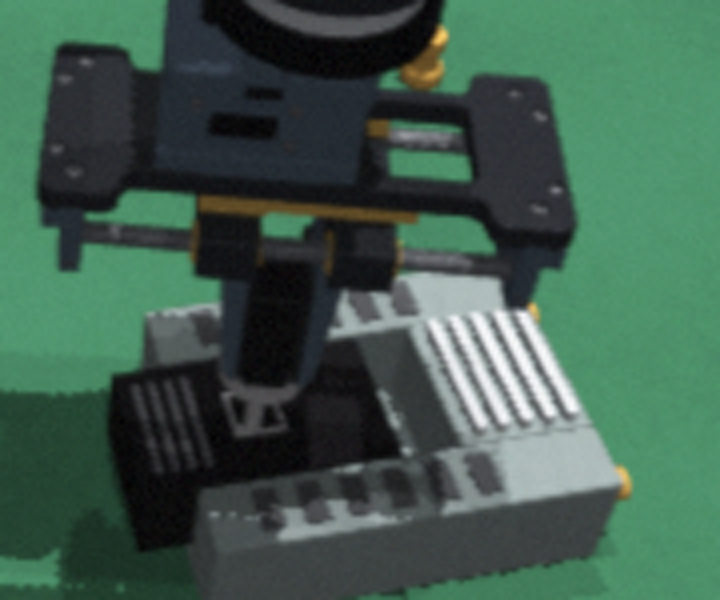

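```bash
python3 -m handwheel '[[0.1,[1.1,0,-3.8],[0,0,0]],[0.1,[1.1,0,-3.8],[0,0,0]],[0.1,[1.1,0,-3.8],[0,0,0]],[0.1,[1.1,0,-3.8],[0,0,0]],[0.1,[1.1,0,-3.8],[0,0,0]],[0.1,[1.1,0,-3.8],[0,0,0]],[0.1,[1.1,0,-3.8],[0,0,0]],[0.1,[0,0,0],[0,0,0]],[0.1,[0,0,0],[0,0,0]],[0.1,[0,0,0],[0,0,0]]]'
python3 look.py 8
```

```text
time_s: 11.55
ee_pos: [508.2, -177.8, 99.6]
ee_rot: [-90.2, -0.0, -112.8]
force: [-1.5, -0.6, 2.1]
gripper_width: 17.9
[ 508.2097992  -177.83395884   99.55580917] [-9.01612043e+01 -3.84354283e-02 -1.12826220e+02] [-1.5335743  -0.64281933  2.06118031]
side tip,recess in crop [[182.0, 450.5], [304.3, 403.5]]
top tip,recess in crop [[256.4, 517.2], [264.5, 398.8]]
```

View pics/side8.png

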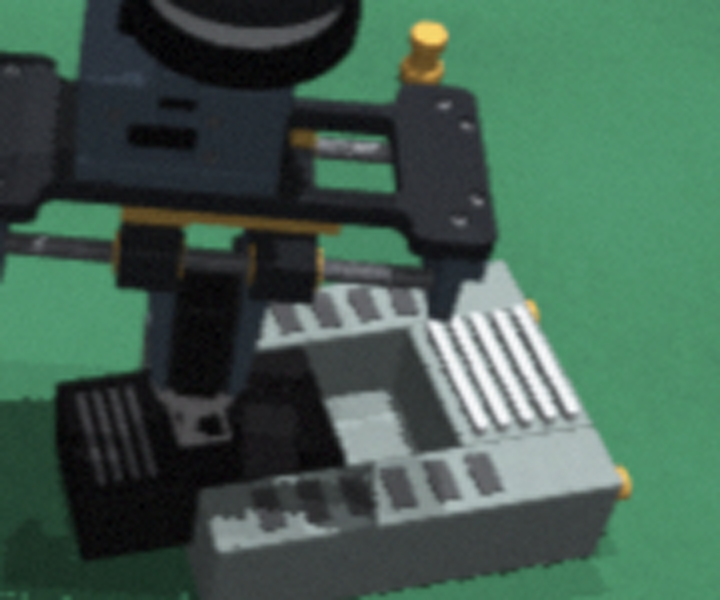

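```bash
python3 -c "
from h import *
print(np.linalg.norm(bp('side',[[270+200/4,200+418/4]],54.5)[0]-[559.5,-183.2,54.5]))"
python3 -m handwheel '[[0.1,[0.3,0,-1],[0,0,0]],[0.1,[0.3,0,-1],[0,0,0]],[0.1,[0.3,0,-1],[0,0,0]],[0.1,[0.3,0,-1],[0,0,0]],[0.1,[0.3,0,-1],[0,0,0]],[0.1,[0,0,0],[0,0,0]],[0.1,[0,0,0],[0,0,0]],[0.1,[0,0,0],[0,0,0]],[0.1,[0,0,0],[0,0,0]],[0.1,[0,0,0],[0,0,0]]]'
python3 look.py 9
```

```text
44.98485414247851
time_s: 12.48
ee_pos: [504.3, -177.4, 99.9]
ee_rot: [-90.0, 0.0, -112.8]
force: [1.2, -0.3, 0.6]
gripper_width: 17.3
[ 504.31697966 -177.41151786   99.92290564] [-8.99920175e+01  4.87054918e-03 -1.12839007e+02] [ 1.2089871  -0.27505182  0.60328528]
side tip,recess in crop [[173.0, 451.4], [304.3, 403.5]]
top tip,recess in crop [[257.0, 525.1], [264.5, 398.8]]
```

View pics/side9.png

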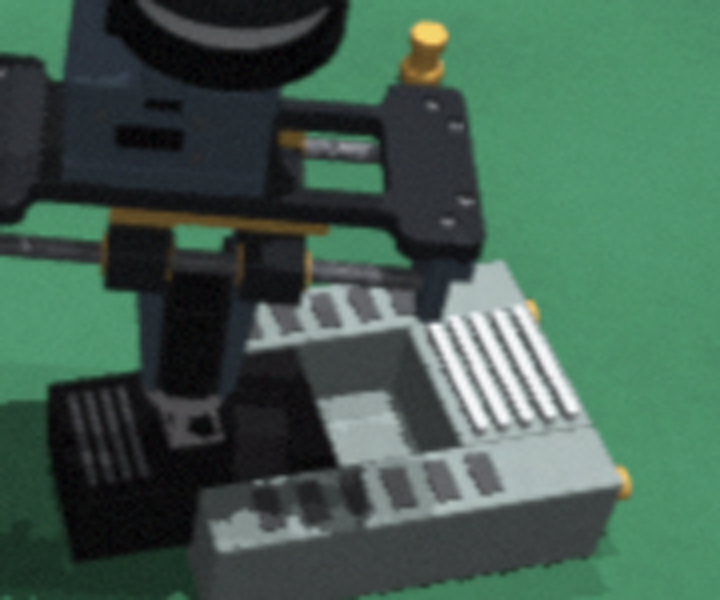

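```bash
python3 -m handwheel '[[0.1,[0.3,0,-1],[0,0,0]],[0.1,[0.3,0,-1],[0,0,0]],[0.1,[0.3,0,-1],[0,0,0]],[0.1,[0,0,0],[0,0,0]],[0.1,[0,0,0],[0,0,0]],[0.1,[0,0,0],[0,0,0]],[0.1,[0,0,0],[0,0,0]],[0.1,[0,0,0],[0,0,0]],[0.1,[0,0,0],[0,0,0]],[0.1,[0,0,0],[0,0,0]]]'
python3 look.py 10
```

```text
time_s: 13.42
ee_pos: [502.6, -177.2, 100.1]
ee_rot: [-89.8, 0.1, -112.9]
force: [4.6, -0.4, -0.8]
gripper_width: 17.8
[ 502.60077904 -177.16044229  100.14691683] [-8.98076362e+01  6.17652590e-02 -1.12861186e+02] [ 4.61713717 -0.40735437 -0.76656976]
side tip,recess in crop [[169.1, 451.6], [304.3, 403.5]]
top tip,recess in crop [[257.2, 528.6], [264.5, 398.8]]
```

```bash
python3 -m handwheel '[[0.1,[-0.6,0,2],[0,0,0]],[0.1,[-0.7,0,2.5],[0,0,0]],[0.1,[0,-5,0],[0,0,0]],[0.1,[0,-8,0],[0,0,0]],[0.1,[0,-12,0],[0,0,0]],[0.1,[0,-20,0],[0,0,0]],[0.1,[0,-25,0],[0,0,0]],[0.1,[0,-25,0],[0,0,0]],[0.1,[0,-8,0],[0,0,0]],[0.1,[0,0,0],[0,0,0]]]'
python3 look.py 11
```

```text
time_s: 14.35
ee_pos: [506.7, -177.9, 205.2]
ee_rot: [-89.7, 0.0, -112.8]
force: [0.2, 0.0, -1.2]
gripper_width: 17.7
[ 506.67499142 -177.87256937  205.21418814] [-8.97469221e+01  2.65028850e-02 -1.12845965e+02] [ 0.20299618  0.041638   -1.24103674]
side tip,recess in crop [[197.5, 289.4], [304.3, 403.5]]
top tip,recess in crop [[341.0, 455.0], [264.5, 398.8]]
```

View pics/side11.png

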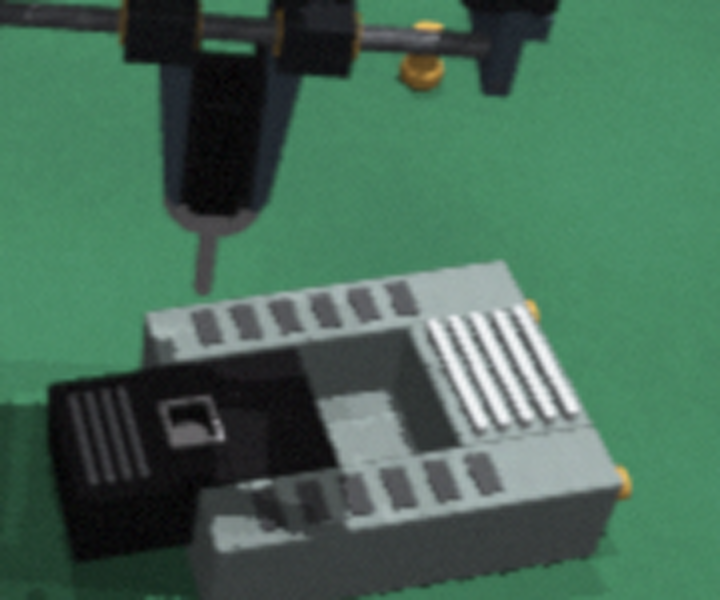

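View pics/top11.png

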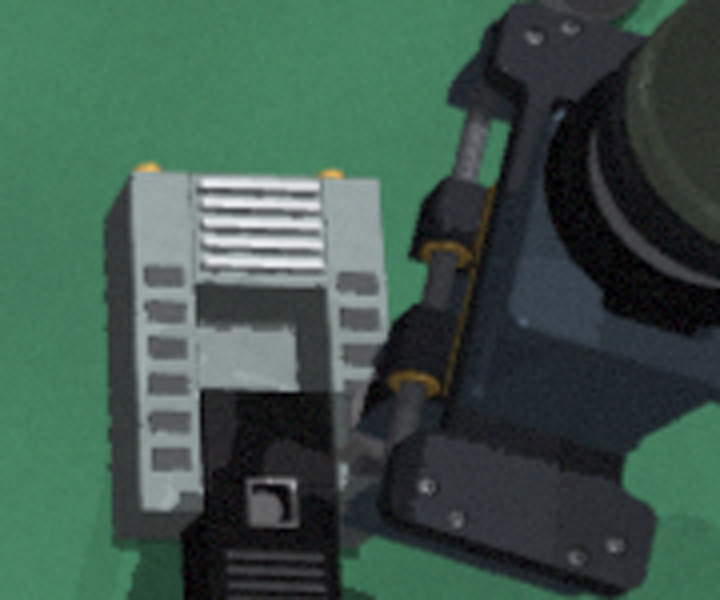

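```bash
python3 -m handwheel '[[0.1,[-15,0,-5.8],[0,0,0]],[0.1,[-33,0,-12.8],[0,0,0]],[0.1,[-33,0,-12.8],[0,0,0]],[0.1,[-33,0,-12.8],[0,0,0]],[0.1,[-33,0,-12.8],[0,0,0]],[0.1,[-33,0,-12.8],[0,0,0]],[0.1,[-33,0,-12.8],[0,0,0]],[0.1,[-33,0,-12.8],[0,0,0]],[0.1,[-33,0,-12.8],[0,0,0]],[0.1,[-33,0,-12.8],[0,0,0]]]'
python3 -m handwheel '[[0.1,[-33,0,-12.8],[0,0,0]],[0.1,[-33,0,-12.8],[0,0,0]],[0.1,[-33,0,-12.8],[0,0,0]],[0.1,[-14.7,0,-6.1],[0,0,0]],[0.1,[0,0,0],[0,0,0]],[0.1,[0,0,0],[0,0,0]],[0.1,[0,0,0],[0,0,0]],[0.1,[0,0,0],[0,0,0]],[0.1,[0,0,0],[0,0,0]],[0.1,[0,0,0],[0,0,0]]]'
python3 - <<'E'
from h import *
s=env.state();p=s["ee_pos"];print(p,s["ee_rot"],s["force"])
d=np.array([519.4,278.7])-p[:2];a=np.radians(s["ee_rot"][2])
print("tool x,z shift",d@[np.cos(a),np.sin(a)],d@[-np.sin(a),np.cos(a)])
E
```

```text
time_s: 15.28
ee_pos: [513.8, 158.3, 200.7]
ee_rot: [-90.2, -0.2, -112.8]
force: [0.9, 0.3, -1.3]
gripper_width: 17.8
time_s: 16.12
ee_pos: [518.6, 277.8, 203.1]
ee_rot: [-90.0, -0.0, -112.9]
force: [-0.4, -0.6, -1.1]
gripper_width: 17.9
[518.64856459 277.77567117 203.11922526] [-8.99926955e+01 -1.43993762e-03 -1.12932703e+02] [-0.40329152 -0.59439207 -1.08306403]
tool x,z shift -1.1440693521610907 0.33187989853620065
```

```bash
python3 -m handwheel '[[0.1,[-1.1,5,0.3],[0,0,0]],[0.1,[0,12,0],[0,0,0]],[0.1,[0,15,0],[0,0,0]],[0.1,[0,15,0],[0,0,0]],[0.1,[0,10,0],[0,0,0]],[0.1,[0,6,0],[0,0,0]],[0.1,[0,0,0],[0,0,0]],[0.1,[0,0,0],[0,0,0]],[0.1,[0,0,0],[0,0,0]],[0.1,[0,0,0],[0,0,0]]]'
python3 - <<'E'
from h import *
import cv2
p=env.state()["ee_pos"];print(p,env.state()["ee_rot"])
for n in["side"]:
    f=env.grab_frame(n)[:,:,::-1].copy()
    cv2.imwrite(f"pics/{n}12.png",cv2.resize(f[80:200,180:330],None,fx=5,fy=5,interpolation=cv2.INTER_CUBIC))
    u=pj(n,[p-[0,0,65],[519.2,277.5,62]]);print((u-[180,80])*5)
E
```

```text
time_s: 16.95
ee_pos: [519.8, 280.1, 140.9]
ee_rot: [-89.9, 0.1, -112.8]
force: [1.2, 0.1, -1.3]
gripper_width: 17.9
[519.77796794 280.12395708 140.88199537] [-8.99327801e+01  8.68390186e-02 -1.12842501e+02]
[[372.93577529 348.44676697]
 [373.99002796 374.98627023]]
```

View pics/side12.png

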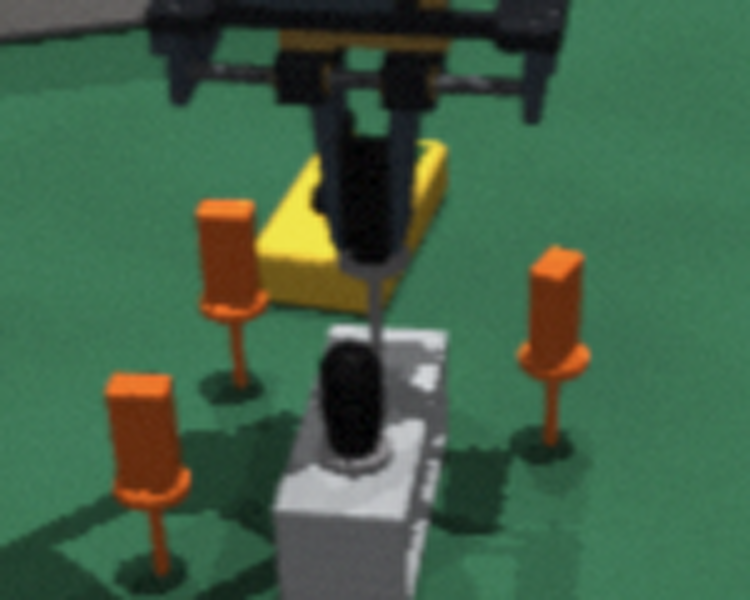

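```bash
python3 -m handwheel '[[0.1,[1.2,3,0.3],[0,0,0]],[0.1,[0,5,0],[0,0,0]],[0.1,[0,6,0],[0,0,0]],[0.1,[0,8,0],[0,0,0]],[0.1,[0,8,0],[0,0,0]],[0.1,[0,8,0],[0,0,0]],[0.1,[0,8,0],[0,0,0]],[0.1,[0,8,0],[0,0,0]],[0.1,[0,5,0],[0,0,0]],[0.1,[0,0,0],[0,0,0]]]'
python3 -m handwheel '[[0.1,[0,1,0],[0,0,0]],[0.1,[0,1,0],[0,0,0]],[0.1,[0,1,0],[0,0,0]],[0.1,[0,1,0],[0,0,0]],[0.1,[0,0.5,0],[0,0,0]],[0.1,[0,0,0],[0,0,0]],[0.1,[0,0,0],[0,0,0]],[0.1,[0,0,0],[0,0,0]],[0.1,[0,0,0],[0,0,0]],[0.1,[0,0,0],[0,0,0]]]'
python3 - <<'E'
from h import *
import cv2
s=env.state();p=s["ee_pos"];print(p,s["ee_rot"],s["force"])
for n in["side"]:
    f=env.grab_frame(n)[:,:,::-1].copy()
    cv2.imwrite(f"pics/{n}13.png",cv2.resize(f[80:200,180:330],None,fx=5,fy=5,interpolation=cv2.INTER_CUBIC))
E
```

```text
time_s: 17.83
ee_pos: [518.2, 278.2, 79.4]
ee_rot: [-90.1, -0.1, -112.8]
force: [-1.0, 0.2, -1.0]
gripper_width: 17.8
time_s: 18.67
ee_pos: [519.2, 278.7, 77.0]
ee_rot: [-90.0, 0.0, -112.8]
force: [-0.5, -0.8, 4.9]
gripper_width: 17.9
[519.21052092 278.73812154  76.96657983] [-8.99735101e+01  3.68357378e-02 -1.12839299e+02] [-0.5045739  -0.82249699  4.86259572]
```

View pics/side13.png

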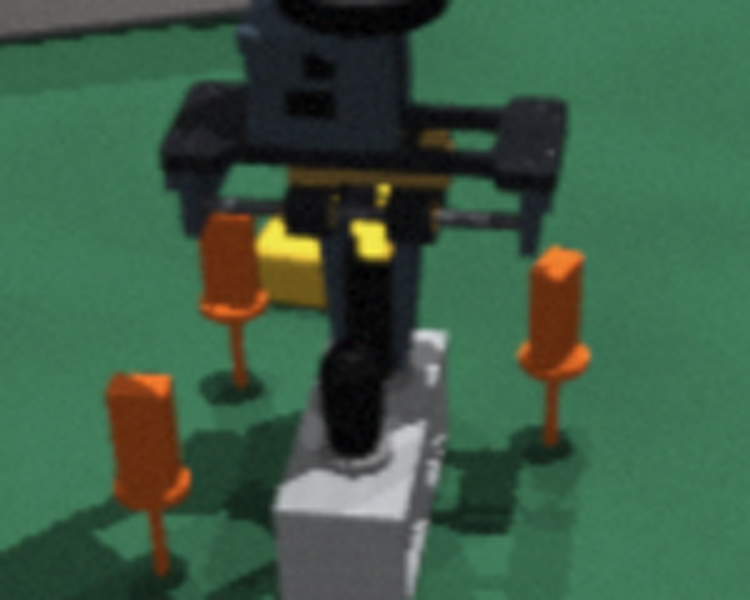

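Seated: the contact force is about 5 N up, at the original grasp height. Next I open the gripper, then lift.

```bash
python3 -m handwheel '[[0.1,[0,-0.5,0],[0,0,0]],[0.3,[0,0,0],[0,0,0]],[0.45,[0,0,0],[0,0,0]],[0.55,[0,0,0],[0,0,0]],[0.55,[0,0,0],[0,0,0]],[0.55,[0,0,0],[0,0,0]],[0.55,[0,0,0],[0,0,0]],[0.55,[0,0,0],[0,0,0]],[0.55,[0,0,0],[0,0,0]],[0.55,[0,0,0],[0,0,0]]]'
python3 -m handwheel '[[0.55,[0,-8,0],[0,0,0]],[0.55,[0,-15,0],[0,0,0]],[0.55,[0,-20,0],[0,0,0]],[0.55,[0,-25,0],[0,0,0]],[0.55,[0,-30,0],[0,0,0]],[0.55,[0,-20,0],[0,0,0]],[0.55,[0,-10,0],[0,0,0]],[0.55,[0,0,0],[0,0,0]],[0.55,[0,0,0],[0,0,0]],[0.55,[0,0,0],[0,0,0]]]'
python3 - <<'E'
from h import *
import cv2
s=env.state();p=s["ee_pos"];print(p,s["ee_rot"],s["force"])
for n in["side"]:
    f=env.grab_frame(n)[:,:,::-1].copy()
    cv2.imwrite(f"pics/{n}14.png",cv2.resize(f[80:200,180:330],None,fx=5,fy=5,interpolation=cv2.INTER_CUBIC))
    cv2.imwrite(f"pics/{n}15.png",f)
E
```

```text
time_s: 19.55
ee_pos: [519.0, 278.6, 77.0]
ee_rot: [-90.0, 0.0, -112.8]
force: [0.1, -0.5, -0.2]
gripper_width: 50.5
time_s: 20.38
ee_pos: [518.1, 278.2, 203.4]
ee_rot: [-90.1, -0.1, -112.8]
force: [0.4, 0.1, -0.6]
gripper_width: 50.2
[518.09882999 278.166392   203.36033743] [ -90.11499152   -0.13363655 -112.83925435] [ 0.40636867  0.07798952 -0.55405877]
```

View pics/side14.png

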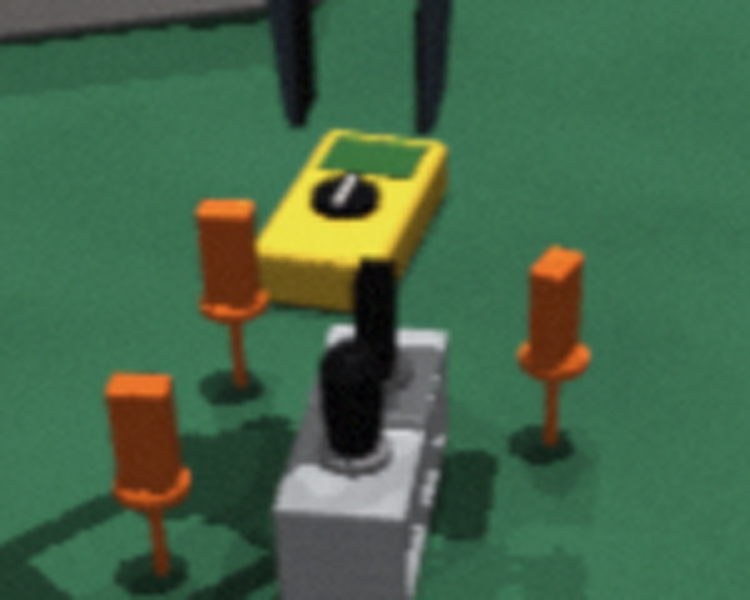

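View pics/side15.png

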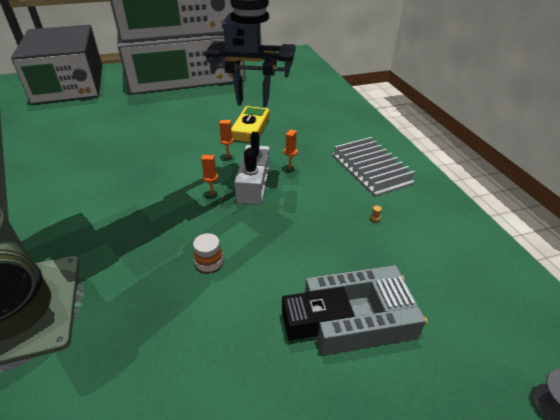

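The pin stands upright in its original hole, its handle top at about (255,132), as at the start. The battery is out at about (318,306), and the gripper is clear.

```bash
python3 -c "
from workcell import env
print(env.job_done())"
```

```text
the job is handed in; nothing more can be done
None
```

The job is done and handed in at about 20.4 s of the 58 s allowed; no verdict is reported.

- **Release:** I took the black pin tool from the stand and lowered it into the recess. I pressed the button about 7 mm down, worked out from the tool height. The upward force rose by about 3 N, as its spring should give.
- **Battery:** I pushed it out with the pin still held down until it stopped. The sideways force rose to about 4.6 N while the tool moved 1.7 mm of the 3 mm commanded. An image measurement gave 45 mm just before the last 5–6 mm of pushing, and later pictures show it staying out.
- **Pin tool:** I put it back in the hole it came from. It seated with about 5 N of contact, with the gripper within 1 mm of where it had gripped the tool. I let go and lifted clear; the last picture shows it upright.

**Disagreement:** the pin's tip looked 1–3 mm off its computed position along x in the side camera, so I aimed about 1.5 mm to the other side, well within the hole's clearance. No check failed. I did not measure the final battery travel or the pin's tilt separately after the last move, only judged them from the picture.

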